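# Set one blade section of a film coater to the feeler gauge

## Robot

A 6-joint arm with a two-finger parallel gripper is mounted at the origin on a cart in front of the work surface, level with it; the furniture and walls round the work are solid. World frame = base frame: x ahead of the robot, y to its left, z up, the work surface at z = 0. Lengths are in m, angles in rad, forces in N, time in s.
With the tool pointing down it reaches from about 0.35 to 0.8 m from the base axis. Payload 7.3 kg.
Tool frame: the origin (TCP) lies at the very end of the fingers, on their centre line; the grasp point (between the pads) lies 19 mm behind it; z points along the fingers, x is the direction in which the jaws open and shut, and the axes are right-handed (so a half turn about z gives the same grasp; the last joint's range is limited). The gripper opens to 85 mm and grips with 20 to 120 N. Pads are 22 mm wide; open, the fingers measure 114 mm over their backs; the gripper's body (76 mm by 85 mm) begins 54 mm behind the grasp point. The pads swing forward as they close: fully open they stand 13 mm farther back than shut.
Start: joints at [-1.355, 0.342, 1.524, -0, 1.275, -0.146], TCP at [0.186, -0.491, 0.196] pointing down, gripper open.
Joint ranges: [-2.53, 2.53], [-0.77, 2.02], [0.04, 2.7], [-1, 4.14], [0.28, 2.66], [-3.11, 3.11]. Speed limits (rad/s): [2.57, 2.57, 3.14, 3.14, 3.14, 3.14].

## Interface

Orientations are given as a 3x3 rotation matrix whose columns are the frame's x, y, z axes.
In Python, from bench import read_state, read_camera, job_done gives the robot as it stands. The module is installed in compiled form; this text tells all that it offers.
- The arm moves only by the tool drive_tool, never from a script. Its argument "commands" is a list of rows, each an object with "rotation": the turn, a rotation vector about the tool's x, y, z in rad, a list of three; "delta_pos": the shift along the tool's x, y, z in m, a list of three; "grip": the closure, from 0 (fully open) to 1 (shut). A call has 1 to 12 rows; each row is the pose to reach, as a shift and turn from the pose commanded when the call began, along the tool's axes at that moment; what a row does not reach only later rows make up. A row lasts 1/8 s, in which the tool goes at most 62.5 mm and 10.7 degrees, less where a joint would pass 70% of its speed; a pose out of reach is approached as far as the arm can. A call with a gripper value outside its range is refused whole. The fingers move at their own pace and stop on an object; "grip_force" is the grip in N (left out, the last holds). Time passes only in rows, so rows that repeat a pose let the fingers close. It gives the time, the measured TCP pose, the force and the opening at its end, in the units of the state.
- read_state(): the state, without advancing time (a new reading comes with each control period).
- read_camera(name): name is "scene" or "top" or "wrist"; returns a dict with "frame" (420x560x3 uint8, blue, green, red), "mtx" (3x3 intrinsics, pixels), "k1" (the pictures are not rectified: a ray, as slopes to the right and down, at radius r is drawn at 1 + k1 r^2 times it, then the intrinsics apply), "R" (3x3) and "t" (3): a world point X has camera coordinates R X + t; the wrist camera has in their place "hand_eye" (4x4, takes a point from camera to tool coordinates, whose origin is the TCP and whose axes are the tool frame's). Camera axes: x right, y down, z forward; pixel columns grow to the right and rows downward; lengths in m; the calibration is good to about 2 mm. A picture is of the moment at which its call begins: read the wrist's pose just before it. There is no depth.
- job_done(): hands the job in, once; it reports no verdict.
The state is a dict: "t": time; "q": joint angles; "qvel": joint speeds; "effort": joint torques, N m; "tcp_pos": TCP position; "tool_rot": TCP orientation; "contact_force": force on the tool from outside, world axes, zero at the start; "torque": the same for the moment, N m; "finger_gap": finger opening in m.
Only numpy, scipy, OpenCV 4.12 (cv2) and the standard library are available. Lean on these libraries where they do the work, as an engineer would, in place of code of your own. Each camera call takes 0.05 s, during which the arm holds its last target. There are 200 camera calls.

## Task

The setting gauge is lying loose under one section of the coater's doctor blade. Turn down that section's thumbscrew until the gauge just drags when you tug its grip, a light but definite pull of roughly half a kilo, never screwed hard down on it; tug and feel as you go. Do not touch the other three sections or shift the flasks and the bottle beside the coater, and leave the gauge held in the gap for me to check.

Things in the scene. Friction and masses are not known exactly. Their poses are not given: they have to be found in the camera images.
- coater: bench film coater, 232 x 268 mm, fixed: grey base, flat ground steel bed 32 mm above the worktop, and across it a row of four like blade sections, 58 mm apart, with knobs on top, before a cross beam (top 96 mm up). Origin: at worktop level under the middle of the row of knobs; x across the row, away from the robot, y along the row. The bed reaches 157 mm to -x.
- section_a: the blade section to set, the one with the gauge under it. Origin: on its knob's axis, level with the worktop; axes as the coater's. Aluminium carrier 46 x 52 mm, top 86 mm above the origin, collar (24 mm diameter) to 92 mm; its steel lip, 50 mm wide and 7 mm thick, hangs down to the gauge, its middle at x = -6 mm. The lip starts clear above the gauge.
- knob_axis_a (a point): centre of section_a's knob (point fixed on the carrier, does not turn): fluted black, upright, 28 mm diameter, 32 mm tall, this point half-way up. Clockwise seen from above lowers the lip 0.64 mm per rad; the knob does not rise or sink, resists with about 0.08 N m and stays where left. The first 1 to 4 rad or so only close the gap (how much cannot be seen).
- section_b: another blade section, same as section_a, already set; not to be touched. Origin on its knob's axis at worktop level; its knob (28 mm diameter) spans 98 to 130 mm above the origin, its carrier (52 mm along the row) up to 92 mm. Which section stands where in the row varies.
- section_c: another blade section, same as section_a, already set; not to be touched. Origin on its knob's axis at worktop level; its knob (28 mm diameter) spans 98 to 130 mm above the origin, its carrier (52 mm along the row) up to 92 mm. Which section stands where in the row varies.
- section_d: another blade section, same as section_a, already set; not to be touched. Origin on its knob's axis at worktop level; its knob (28 mm diameter) spans 98 to 130 mm above the origin, its carrier (52 mm along the row) up to 92 mm. Which section stands where in the row varies.
- gauge: setting gauge, loose, 0.15 kg: steel blade 162 x 22 x 3 mm lying flat on the bed, with an upright dark steel grip at the end nearest the robot. Origin: on the blade's underside, under the centre of the grip; x points along the blade to the section. The blade spans x = -24 to +138 mm; the lip starts 89 to 99 mm ahead of the origin.
- gauge_grip (a point): where to pinch the gauge: centre of its grip, a block 36 mm long (gauge's x), 16 mm thick (y), its top 37.5 mm above the bed; this point is 20 mm above the bed. Polished and slippery (friction 0.15). Axes as the gauge's.
- gauge_tip (a point): far end of the gauge's blade, on its top, x = +138 mm. The lip is springy: past the touch each further rad of knob adds 13 N of squeeze on the gauge. Tugged along -x the gauge slides at 0.7 x the squeeze plus 0.35 x (its weight and any downward press of the hand); friction varies by a fifth. Wanted: squeeze 4 to 14 N, best 8 (tug 6 N, loose 0.5 N); over 35 N spoils it.
- foil_flask: bystander: foil-wrapped flask, about 60 mm across and 127 mm tall, standing right of the coater; origin at the centre of its foot
- amber_flask: bystander: small conical glass flask, 52 mm across and 85 mm tall, right of the coater; origin at the centre of its foot
- reagent_bottle: bystander: clear bottle with a blue cap, 86 mm across and 181 mm tall, right of the coater; origin at the centre of its foot

How it is judged:
By the outcome, as a careful person would: the job done as asked, in the order asked, and still so for the second after the job is handed in, with the robot touching nothing.
It also fails if it takes over 72 s, if anything falls off the work surface, if the arm or the gripper's body presses on something with over 40 N, if the wrist force passes 120 N, or if a joint passes its speed limit or range.

## Working session

There is one attempt and no reset: what is moved stays moved. The work goes in short steps, Python scripts to look and compute and a tool call to move; the robot and the scene stay as the last step left them, time stands still between calls to the robot, and variables do not carry over. Pictures are saved under pics/ and viewed, about 8 in all and at most 12, crops included, and the job is handed in when it is done.

Besides the shell and the picture viewer there is one more tool, called as name(argument=value, ...) on one line, values as JSON. drive_tool: Moves the arm, as the interface text tells. Its arguments: {"type":"object","properties":{"commands":{"type":"array","items":{"type":"object","properties":{"rotation":{"type":"array","items":{"type":"number"}},"delta_pos":{"type":"array","items":{"type":"number"}},"grip":{"type":"number"}}}},"grip_force":{"type":"number"}},"required":["commands"]}

```bash
mkdir -p pics
cat > h.py <<'E'
import numpy as np, cv2
from bench import read_state, read_camera
def ray(c,uv,st=None):
    K=c["mtx"];d=np.array([(uv[0]-K[0][2])/K[0][0],(uv[1]-K[1][2])/K[1][1]]);s=d.copy()
    for _ in range(20): s=d/(1+c["k1"]*(s@s))
    v=np.array([s[0],s[1],1.])
    if "R" in c:
        R=np.array(c["R"]);t=np.array(c["t"]);return -R.T@t,R.T@v
    H=np.array(c["hand_eye"]);T=np.array(st["tool_rot"]);p=np.array(st["tcp_pos"])
    return p+T@H[:3,3],T@H[:3,:3]@v
def atz(c,uv,z,st=None):
    o,d=ray(c,uv,st);return o+d*(z-o[2])/d[2]
def proj(c,X,st=None):
    X=np.array(X,float)
    if "R" in c: p=np.array(c["R"])@X+np.array(c["t"]).ravel()
    else:
        H=np.array(c["hand_eye"]);q=np.array(st["tool_rot"]).T@(X-np.array(st["tcp_pos"]));p=H[:3,:3].T@(q-H[:3,3])
    s=p[:2]/p[2];s=s*(1+c["k1"]*(s@s));K=c["mtx"];return np.array([K[0][0]*s[0]+K[0][2],K[1][1]*s[1]+K[1][2]])
def loosecal(c): return {k:np.array(v).tolist() for k,v in c.items() if k!="frame"}
E
python3 - <<'E'
from h import *
import pickle
st=read_state();print({k:np.round(v,3).tolist() for k,v in st.items()})
for n in ["top","scene"]:
    c=read_camera(n);cv2.imwrite(f"pics/{n}0.png",c["frame"]);pickle.dump(c,open(n+".pkl","wb"))
E
```

```text
{'t': 0.0, 'q': [-1.355, 0.343, 1.525, -0.0, 1.275, -0.146], 'qvel': [0.001, -0.002, 0.0, 0.001, 0.0, -0.001], 'effort': [0.001, -43.368, -24.601, 0.0, 0.008, 0.0], 'tcp_pos': [0.186, -0.491, 0.195], 'tool_rot': [[0.354, -0.935, -0.0], [-0.935, -0.354, 0.002], [-0.002, -0.0, -1.0]], 'contact_force': [0.04, -0.082, -1.032], 'torque': [0.015, 0.024, 0.032], 'finger_gap': 0.085}
```

View pics/top0.png

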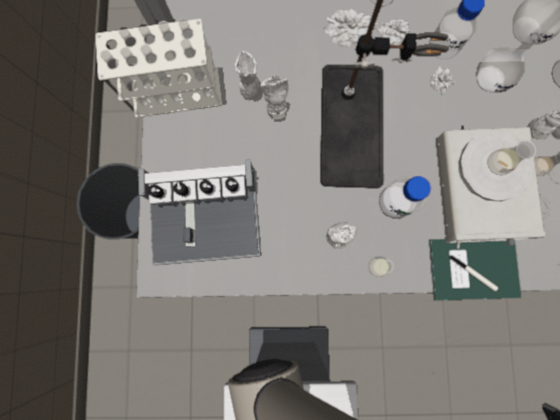

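View pics/scene0.png

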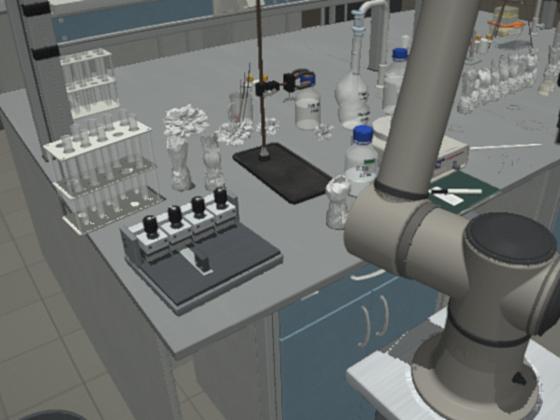

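The top view shows the coater at the left with knobs near (157,190), (181,188), (207,186) and (233,184). The gauge grip is near (189,236), and its blade runs up to about (190,203). I'll enlarge that part and compute positions.

Run:
```python
from h import *
import pickle
c=pickle.load(open("top.pkl","rb"));s=pickle.load(open("scene.pkl","rb"))
for u in [(157,190),(181,188),(207,186),(233,184)]: print("knob",atz(c,u,.130).round(3))
for u in [(152,263),(259,255)]: print("bedcorner",atz(c,u,.032).round(3))
print("griptop",atz(c,(189,236),.0695).round(3),"blade far",atz(c,(190,205),.035).round(3))
print("cam",ray(c,(280,210))[0])
a=cv2.resize(c["frame"][160:270,135:270],None,fx=5,fy=5,interpolation=cv2.INTER_CUBIC)
cv2.imwrite("pics/topz.png",a)
for u in [(150,218),(175,207),(198,198),(220,189)]: print("knob sc",atz(s,u,.130).round(3))
```

```text
knob [0.602 0.29  0.13 ]
knob [0.606 0.236 0.13 ]
knob [0.609 0.177 0.13 ]
knob [0.612 0.119 0.13 ]
bedcorner [0.443 0.33  0.032]
bedcorner [0.458 0.069 0.032]
griptop [0.503 0.231 0.07 ] blade far [0.584 0.239 0.035]
cam [0.41482934 0.00380515 0.95782076]
knob sc [0.601 0.299 0.13 ]
knob sc [0.609 0.238 0.13 ]
knob sc [0.612 0.182 0.13 ]
knob sc [0.617 0.124 0.13 ]
```

View pics/topz.png

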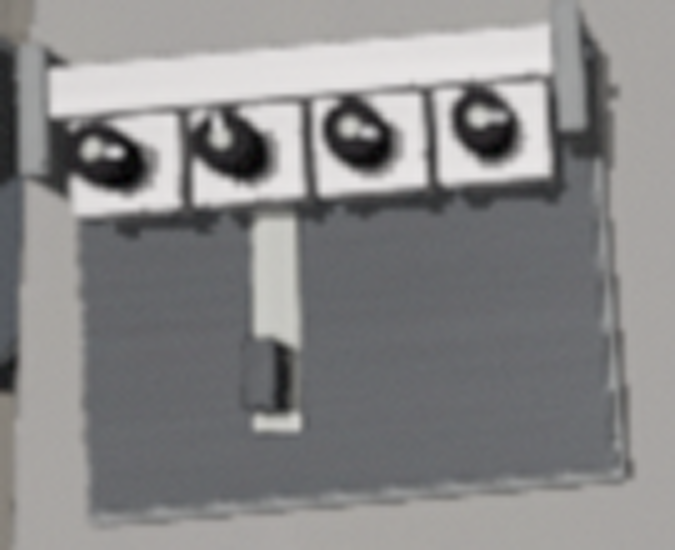

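The gauge lies under the second section from the left, with its knob at about (0.607, 0.237). I'll move above it and take a close look.

```bash
cat >> h.py <<'E'
from scipy.spatial.transform import Rotation as Ro
def Rd(a): # tool down, x axis at world angle a
    x=np.array([np.cos(a),np.sin(a),0]);z=np.array([0,0,-1.]);return np.c_[x,np.cross(z,x),z]
def go(p,a=None):
    st=read_state();R=np.array(st["tool_rot"])
    d=R.T@(np.array(p)-st["tcp_pos"]);r=Ro.from_matrix(R.T@Rd(a)).as_rotvec() if a is not None else np.zeros(3)
    print("dpos",d.round(4).tolist(),"rot",r.round(3).tolist())
E
python3 -c "
from h import *
go([.186,-.491,.33]);go([.50,.236,.28],1.61)"
```

```text
dpos [0.0003, -0.0001, -0.135] rot [0.0, 0.0, 0.0]
dpos [-0.5685, -0.5511, -0.0841] rot [-0.002, 0.0, -2.819]
```

drive_tool(commands=[{"delta_pos": [0, 0, -0.06], "rotation": [0, 0, -0.18], "grip": 0.3}, {"delta_pos": [0, 0, -0.12], "rotation": [0, 0, -0.36], "grip": 0.5}, {"delta_pos": [-0.045, -0.043, -0.12], "rotation": [0, 0, -0.54], "grip": 0.5}, {"delta_pos": [-0.09, -0.087, -0.12], "rotation": [0, 0, -0.72], "grip": 0.5}, {"delta_pos": [-0.135, -0.13, -0.12], "rotation": [0, 0, -0.9], "grip": 0.5}, {"delta_pos": [-0.18, -0.174, -0.12], "rotation": [0, 0, -1.08], "grip": 0.5}, {"delta_pos": [-0.225, -0.217, -0.12], "rotation": [0, 0, -1.26], "grip": 0.5}, {"delta_pos": [-0.27, -0.26, -0.12], "rotation": [0, 0, -1.44], "grip": 0.5}, {"delta_pos": [-0.315, -0.304, -0.12], "rotation": [0, 0, -1.62], "grip": 0.5}, {"delta_pos": [-0.36, -0.347, -0.12], "rotation": [0, 0, -1.8], "grip": 0.5}, {"delta_pos": [-0.405, -0.39, -0.12], "rotation": [0, 0, -1.98], "grip": 0.5}, {"delta_pos": [-0.45, -0.434, -0.12], "rotation": [0, 0, -2.16], "grip": 0.5}])

```text
t: 1.6
tcp_pos: [0.4325, 0.0852, 0.3155]
tool_rot: [[0.576, 0.818, 0.0], [0.818, -0.576, -0.0], [-0.0, 0.0, -1.0]]
contact_force: [1.1, -0.5, 0.9]
finger_gap: 0.0425
```

```bash
python3 -c "
from h import *
go([.50,.236,.28],1.61);print(read_state()['q'])"
```

```text
dpos [0.1622, -0.0317, 0.0354] rot [0.0, 0.0, -0.653]
[ 2.05397790e-02  1.12222557e-01  1.49757179e+00 -3.87485344e-04
  1.53177906e+00 -9.36674634e-01]
```

drive_tool(commands=[{"delta_pos": [0.04, -0.008, 0.01], "rotation": [0, 0, -0.16], "grip": 0.5}, {"delta_pos": [0.08, -0.016, 0.02], "rotation": [0, 0, -0.33], "grip": 0.5}, {"delta_pos": [0.12, -0.024, 0.03], "rotation": [0, 0, -0.5], "grip": 0.5}, {"delta_pos": [0.162, -0.032, 0.035], "rotation": [0, 0, -0.653], "grip": 0.5}, {"delta_pos": [0.162, -0.032, 0.035], "rotation": [0, 0, -0.653], "grip": 0.5}])

```text
t: 2.22
tcp_pos: [0.5003, 0.2355, 0.2787]
tool_rot: [[-0.037, 0.999, -0.003], [0.999, 0.037, -0.001], [-0.0, -0.003, -1.0]]
contact_force: [0.0, -0.7, -0.2]
finger_gap: 0.0431
```

Run:
```python
from h import *
import pickle
st=read_state();c=read_camera("wrist");pickle.dump((st,c),open("w1.pkl","wb"))
print(st["tcp_pos"],np.array(c["hand_eye"]).round(3).tolist(),st["t"],st["contact_force"])
f=c["frame"].copy();cv2.imwrite("pics/w1.png",f)
```

```text
[0.50029819 0.2355439  0.2786782 ] [[1.0, 0.0, 0.0, -0.0], [-0.001, 0.961, 0.275, -0.07], [0.0, -0.275, 0.961, -0.177], [0.0, 0.0, 0.0, 1.0]] 2.225 [ 0.03940731 -0.72174456 -0.17886573]
```

View pics/w1.png

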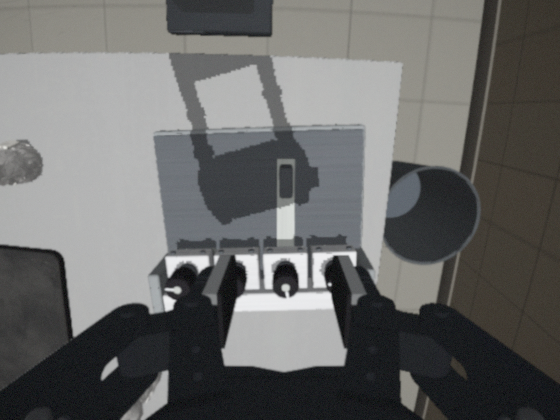

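The wrist view, taken rotated half a turn, shows the gauge grip near (286,180), its blade down to (286,245) and the target knob near (286,278). I'll enlarge it to get exact pixels.

Run:
```python
from h import *
import pickle
st,c=pickle.load(open("w1.pkl","rb"))
f=cv2.convertScaleAbs(c["frame"][150:305,225:350],alpha=1.6,beta=25)
f=cv2.resize(f,None,fx=3.8,fy=3.8,interpolation=cv2.INTER_CUBIC)
for i in range(0,125,25): cv2.putText(f,str(225+i),(int(i*3.8),10),0,.35,(0,0,255));cv2.line(f,(int(i*3.8),0),(int(i*3.8),600),(0,0,255),1)
for i in range(0,155,25): cv2.putText(f,str(150+i),(0,int(i*3.8)+10),0,.35,(0,0,255));cv2.line(f,(0,int(i*3.8)),(480,int(i*3.8)),(0,0,255),1)
cv2.imwrite("pics/w1z.png",f)
```

```text
(no output)
```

View pics/w1z.png

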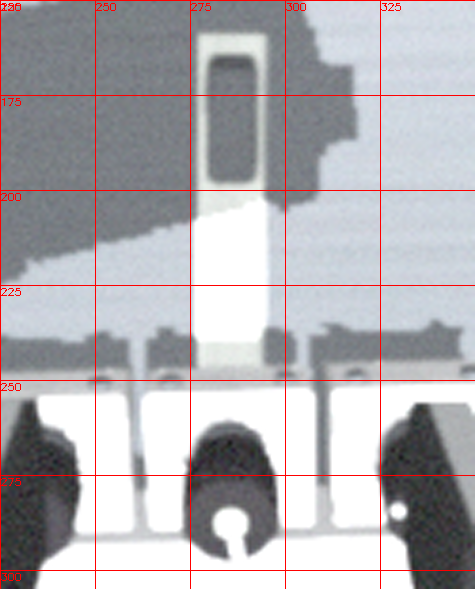

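The enlarged view puts the blade centre at (286.2,158.7) at its near end and (285.7,244.7) where it meets the lip. The grip top spans rows 165 to 198 at column 286, and the knob top centre is near (285.8,286).

Run:
```python
from h import *
import pickle
st,c=pickle.load(open("w1.pkl","rb"))
g=lambda zx,zy,z:(atz(c,(225+zx/3.8,150+zy/3.8),z,st)*1000).round(1)
print("blade near",g(232.5,33,.035),"far",g(230.5,360,.035), "edges",g(199,33,.035),g(266,33,.035))
print("grip top/near",g(232,56,.035),g(232,70,.0695),"far",g(232,183,.0695),"w",g(206,150,.0695),g(258,150,.0695))
print("knobtop far edge",g(231,558,.130),"sides",g(187,520,.13),g(276,520,.13))
print("carrier edges",g(138,440,.086),g(316,440,.086))
```

```text
blade near [484.4 237.5  35. ] far [596.8 241.3  35. ] edges [484.8 226.8  35. ] [484.  248.3  35. ]
grip top/near [491.8 237.7  35. ] [491.  237.4  69.5] far [525.6 238.8  69.5] w [515.6 230.5  69.5] [515.  246.2  69.5]
knobtop far edge [618.9 241.8 130. ] sides [607.4 229.2 130. ] [606.5 253.9 130. ]
carrier edges [604.3 212.7  86. ] [602.2 267.7  86. ]
```

```bash
python3 -c "
from h import *
go([.606,.240,.15],1.61);go([.606,.240,.103],1.61)"
```

```text
dpos [0.0022, 0.1064, 0.129] rot [-0.002, 0.001, -0.005]
dpos [0.0022, 0.1065, 0.176] rot [-0.002, 0.001, -0.005]
```

drive_tool(commands=[{"delta_pos": [0.002, 0.05, 0.02], "grip": 0.5}, {"delta_pos": [0.002, 0.1065, 0.06], "grip": 0.5}, {"delta_pos": [0.002, 0.1065, 0.11], "grip": 0.5}, {"delta_pos": [0.002, 0.1065, 0.15], "grip": 0.5}, {"delta_pos": [0.002, 0.1065, 0.172], "grip": 0.5}, {"delta_pos": [0.002, 0.1065, 0.175], "grip": 0.5}], grip_force=30)

```text
invalid input
```

Run:
```python
from h import *
st=read_state();print(st["tcp_pos"],st["contact_force"],st["torque"],st["q"])
c=read_camera("wrist")
f=cv2.convertScaleAbs(c["frame"],alpha=1.4,beta=20)
a=cv2.resize(f[150:420,100:460],(560,420));
s=read_camera("scene");b=cv2.resize(s["frame"][150:310,90:300],(550,420))
cv2.imwrite("pics/k1.png",np.vstack([cv2.resize(a,(400,300)),cv2.resize(b,(400,300))]))
```

```text
[0.50004623 0.2342711  0.27927712] [-0.1074799   0.07295312 -0.0854476 ] [-0.07267625  0.01836099 -0.00784491] [ 2.99484443e-01  3.46470183e-01  1.28795774e+00 -2.41192870e-04
  1.50964252e+00 -1.30567481e+00]
```

View pics/k1.png

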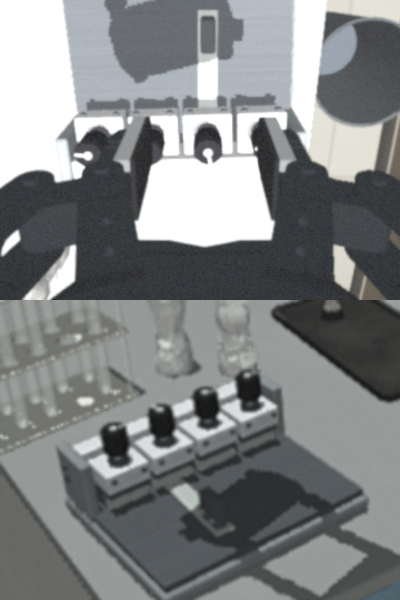

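The call was refused (it seems every row needs "rotation"), so the picture only shows the arm still hovering, and nothing has moved. I'll resend it in full.

drive_tool(commands=[{"delta_pos": [0.003, 0.05, 0.02], "rotation": [0, 0, 0], "grip": 0.5}, {"delta_pos": [0.003, 0.1065, 0.06], "rotation": [0, 0, 0], "grip": 0.5}, {"delta_pos": [0.003, 0.1065, 0.11], "rotation": [0, 0, 0], "grip": 0.5}, {"delta_pos": [0.003, 0.1065, 0.15], "rotation": [0, 0, 0], "grip": 0.5}, {"delta_pos": [0.003, 0.1065, 0.172], "rotation": [0, 0, 0], "grip": 0.5}, {"delta_pos": [0.003, 0.1065, 0.176], "rotation": [0, 0, 0], "grip": 0.5}], grip_force=30)

```text
t: 3.12
tcp_pos: [0.6058, 0.2386, 0.1034]
tool_rot: [[-0.031, 1.0, -0.003], [1.0, 0.031, -0.001], [-0.001, -0.003, -1.0]]
contact_force: [-0.4, 0.5, -0.2]
finger_gap: 0.0426
```

Run:
```python
from h import *
st=read_state();print(st["tcp_pos"],st["contact_force"],st["torque"],st["q"])
c=read_camera("wrist")
f=cv2.convertScaleAbs(c["frame"],alpha=1.4,beta=20)
a=cv2.resize(f[150:420,100:460],(560,420));
s=read_camera("scene");b=cv2.resize(s["frame"][150:310,90:300],(550,420))
cv2.imwrite("pics/k2.png",np.vstack([cv2.resize(a,(400,300)),cv2.resize(b,(400,300))]))
```

```text
[0.60580492 0.23862596 0.10341774] [-0.36285946  0.5406532  -0.15033757] [ 0.01087347 -0.02476753 -0.00078587] [ 2.57760709e-01  6.50689481e-01  1.26777530e+00 -2.64006876e-04
  1.22612913e+00 -1.34419093e+00]
```

View pics/k2.png

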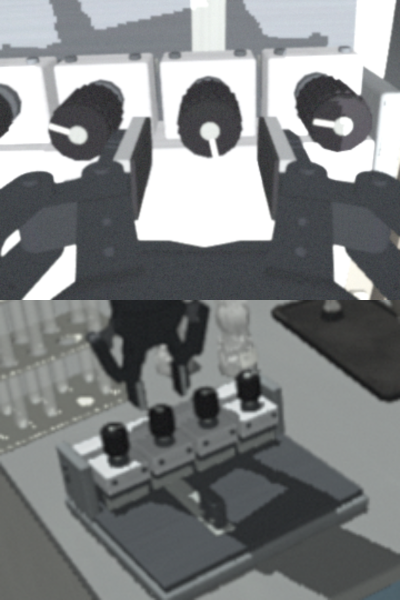

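Run:
```python
from h import *
st=read_state();print(st["tcp_pos"])
s=read_camera("scene");w=read_camera("wrist")
def sc(u): return ((u[0]-90)*400/210,(u[1]-150)*300/160+300)
def wc(u): return ((u[0]-100)*400/360,(u[1]-150)*300/270)
for p in [(.606,.24,.103),(.606,.24,.13),(.606,.2615,.11),(.606,.2185,.11)]: print(p,np.round(sc(proj(s,p)),0),np.round(wc(proj(w,p,st)),0))
# knob_top from wrist: montage(209,131) -> px
u=(209*360/400+100,131*270/300+150);print(u,atz(w,u,.13,st))
u=(160*210/400+90,(407-300)*160/300+150);print(u,atz(s,u,.13))
cv2.imwrite("pics/k3.png",np.vstack([s["frame"][150:310,90:300].repeat(3,0).repeat(3,1)]))
```

```text
[0.60701331 0.23935954 0.10541485]
(0.606, 0.24, 0.103) [165. 429.] [206. 101.]
(0.606, 0.24, 0.13) [162. 408.] [206. 123.]
(0.606, 0.2615, 0.11) [146. 430.] [250. 107.]
(0.606, 0.2185, 0.11) [181. 417.] [162. 104.]
(288.1, 267.9) [0.60978146 0.24129286 0.13      ]
(174.0, 207.06666666666666) [0.60981291 0.24010868 0.13      ]
```

The projections put the TCP at the knob, but the fingertips look higher than that. Closing gently will settle it: a stop near 28 mm means the knob is held.

drive_tool(commands=[{"delta_pos": [0, 0.002, 0], "rotation": [0, 0, 0], "grip": 0.7}, {"delta_pos": [0, 0.002, 0], "rotation": [0, 0, 0], "grip": 0.8}, {"delta_pos": [0, 0.002, 0], "rotation": [0, 0, 0], "grip": 0.8}, {"delta_pos": [0, 0.002, 0], "rotation": [0, 0, 0], "grip": 0.8}], grip_force=30)

```text
t: 3.82
tcp_pos: [0.6086, 0.2401, 0.1046]
tool_rot: [[-0.033, 0.999, -0.0], [0.999, 0.033, -0.0], [-0.0, -0.0, -1.0]]
contact_force: [-0.5, -0.8, -0.2]
finger_gap: 0.0172
```

Run:
```python
from h import *
st=read_state();print(st["tcp_pos"],st["contact_force"],st["torque"])
c=read_camera("wrist");f=cv2.convertScaleAbs(c["frame"],alpha=1.4,beta=20)
a=f[150:420,100:460]
s=read_camera("scene");b=s["frame"][150:310,90:300]
cv2.imwrite("pics/k4.png",np.vstack([cv2.resize(a,(400,300)),cv2.resize(b,(400,300))]))
```

```text
[0.60864453 0.24013431 0.10457425] [-0.53305131 -0.75356731 -0.15735495] [ 0.01881569  0.02543757 -0.07480102]
```

View pics/k4.png

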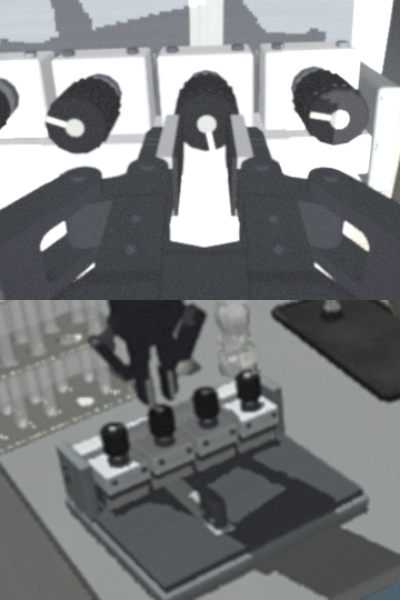

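The jaws closed to 17 mm without contact, so the pads are not around the knob. I'll take one enlarged look and triangulate the fingertips before going lower.

Run:
```python
from h import *
st=read_state();print(st["tcp_pos"])
s=read_camera("scene");w=read_camera("wrist");t=read_camera("top")
def z(f,x0,y0,wd,ht,k,tag):
    f=cv2.resize(cv2.convertScaleAbs(f[y0:y0+ht,x0:x0+wd],alpha=1.7,beta=25),None,fx=k,fy=k,interpolation=cv2.INTER_CUBIC)
    for x in range((x0//20+1)*20,x0+wd,20): cv2.line(f,((x-x0)*k,0),((x-x0)*k,6),(0,0,255),2);cv2.putText(f,str(x),((x-x0)*k,18),0,.35,(0,0,255))
    for y in range((y0//20+1)*20,y0+ht,20): cv2.line(f,(0,(y-y0)*k),(6,(y-y0)*k),(0,0,255),2);cv2.putText(f,str(y),(8,(y-y0)*k),0,.35,(0,0,255))
    return f
A=z(s["frame"],130,150,95,100,4,"s");B=z(w["frame"],210,190,150,200,2,"w")
B=cv2.copyMakeBorder(B,0,max(0,A.shape[0]-B.shape[0]),0,0,0)
cv2.imwrite("pics/k5.png",np.hstack([A,B]));print(A.shape,B.shape)
print(proj(s,st["tcp_pos"]),proj(w,st["tcp_pos"],st))
import pickle;pickle.dump((st,s,w,t),open("k5.pkl","wb"))
```

```text
[0.60865494 0.24011956 0.10455723]
(400, 380, 3) (400, 300, 3)
[175.72631778 217.46010643] [284.23516743 243.75491619]
```

View pics/k5.png

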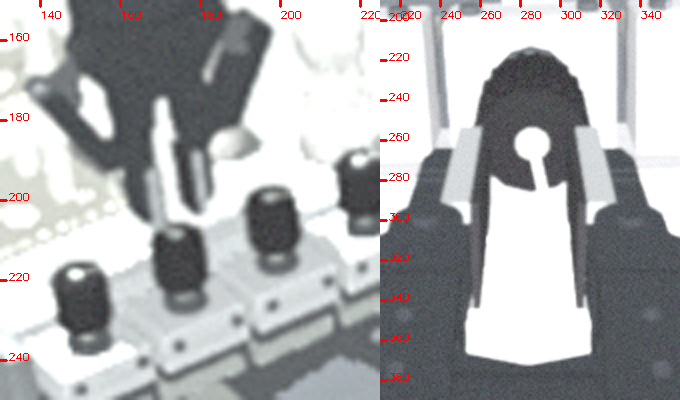

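In the scene view the fingertips are near (168,205) and (180,203), about 13 px above where the TCP projects, at (175.7,217.5). In the wrist view the inner tip corners are near (258,254) and (307,254).

Run:
```python
from h import *
import pickle
st,s,w,t=pickle.load(open("k5.pkl","rb"));R=np.array(st["tool_rot"]);p=np.array(st["tcp_pos"])
for dz in [0,-.01,-.02,-.03,-.035,-.04,-.05]:
  print(dz,[proj(w,p+R@[x,y,dz],st).round(0).tolist() for x in(-.0086,.0086) for y in(-.011,.011)],[proj(s,p+R@[x,0,dz]).round(0).tolist() for x in(-.012,.012)])
```

```text
0 [[268.0, 225.0], [269.0, 262.0], [300.0, 225.0], [300.0, 262.0]] [[181.0, 216.0], [171.0, 219.0]]
-0.01 [[268.0, 231.0], [268.0, 270.0], [301.0, 231.0], [300.0, 270.0]] [[180.0, 212.0], [170.0, 215.0]]
-0.02 [[267.0, 238.0], [267.0, 279.0], [302.0, 238.0], [301.0, 279.0]] [[180.0, 208.0], [169.0, 211.0]]
-0.03 [[266.0, 245.0], [266.0, 288.0], [303.0, 245.0], [302.0, 288.0]] [[179.0, 204.0], [169.0, 207.0]]
-0.035 [[265.0, 250.0], [266.0, 294.0], [304.0, 250.0], [303.0, 294.0]] [[179.0, 202.0], [169.0, 205.0]]
-0.04 [[264.0, 254.0], [265.0, 299.0], [304.0, 254.0], [303.0, 299.0]] [[178.0, 199.0], [168.0, 203.0]]
-0.05 [[263.0, 264.0], [264.0, 312.0], [306.0, 264.0], [305.0, 312.0]] [[178.0, 195.0], [168.0, 199.0]]
```

Both views agree: the real fingertips sit about 35 mm behind the reported TCP. I'll go by what I see, reopen, go down in stages while watching the force, and close again.

drive_tool(commands=[{"delta_pos": [0, 0, 0], "rotation": [0, 0, 0], "grip": 0.52}, {"delta_pos": [0, 0, 0], "rotation": [0, 0, 0], "grip": 0.52}, {"delta_pos": [0, 0.001, 0.01], "rotation": [0, 0, 0], "grip": 0.52}, {"delta_pos": [0, 0.001, 0.02], "rotation": [0, 0, 0], "grip": 0.52}, {"delta_pos": [0, 0.001, 0.02], "rotation": [0, 0, 0], "grip": 0.52}], grip_force=30)

```text
t: 4.7
tcp_pos: [0.6088, 0.2399, 0.0829]
tool_rot: [[-0.033, 0.999, -0.003], [0.999, 0.033, -0.001], [-0.001, -0.003, -1.0]]
contact_force: [-0.5, 0.3, -1.0]
finger_gap: 0.0409
```

No contact, although the reported TCP is already below the carrier top. That confirms the offset. Closing now.

drive_tool(commands=[{"delta_pos": [0, 0, 0.006], "rotation": [0, 0, 0], "grip": 0.6}, {"delta_pos": [0, 0, 0.01], "rotation": [0, 0, 0], "grip": 0.7}, {"delta_pos": [0, 0, 0.01], "rotation": [0, 0, 0], "grip": 0.9}, {"delta_pos": [0, 0, 0.01], "rotation": [0, 0, 0], "grip": 0.9}], grip_force=30)

```text
t: 5.2
tcp_pos: [0.61, 0.2411, 0.0767]
tool_rot: [[-0.033, 0.999, 0.002], [0.999, 0.033, 0.002], [0.001, 0.002, -1.0]]
contact_force: [-3.1, 1.7, 9.9]
finger_gap: 0.027
```

Run:
```python
from h import *
st=read_state();print(st["t"],st["tcp_pos"],st["contact_force"],st["torque"],st["q"][5],st["finger_gap"])
```

```text
5.2 [0.61002141 0.24105596 0.07669336] [-3.06545945  1.71698518  9.92809561] [ 0.16721787  0.62910381 -0.02434076] -1.3455494833633173 0.026978266233072958
```

The knob is gripped: the jaws stopped at 27 mm. I'll ease up slightly and turn about 1.1 rad clockwise, which is +z on the tool.

drive_tool(commands=[{"delta_pos": [0, 0, -0.002], "rotation": [0, 0, 0.1], "grip": 0.9}, {"delta_pos": [0, 0, -0.003], "rotation": [0, 0, 0.28], "grip": 0.9}, {"delta_pos": [0, 0, -0.003], "rotation": [0, 0, 0.46], "grip": 0.9}, {"delta_pos": [0, 0, -0.003], "rotation": [0, 0, 0.64], "grip": 0.9}, {"delta_pos": [0, 0, -0.003], "rotation": [0, 0, 0.82], "grip": 0.9}, {"delta_pos": [0, 0, -0.003], "rotation": [0, 0, 1.0], "grip": 0.9}, {"delta_pos": [0, 0, -0.003], "rotation": [0, 0, 1.1], "grip": 0.9}, {"delta_pos": [0, 0, -0.003], "rotation": [0, 0, 1.1], "grip": 0.9}])

```text
t: 6.2
tcp_pos: [0.6088, 0.2394, 0.0768]
tool_rot: [[0.875, 0.484, -0.002], [0.484, -0.875, -0.001], [-0.003, 0.0, -1.0]]
contact_force: [-2.6, -3.3, -2.3]
finger_gap: 0.0267
```

Run:
```python
from h import *
st=read_state();print(st["t"],st["tcp_pos"],st["contact_force"],st["torque"],st["q"][5],st["finger_gap"])
c=read_camera("wrist");cv2.imwrite("pics/k6.png",cv2.convertScaleAbs(c["frame"][180:400,160:420],alpha=1.5,beta=25))
```

```text
6.2 [0.60878561 0.23937139 0.07679942] [-2.61885229 -3.30047475 -2.3307504 ] [-0.55577648  0.45606157 -0.07948166] -0.24651442119989359 0.02666052547918689
```

View pics/k6.png

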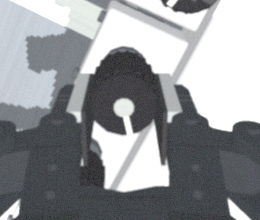

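The pointer line kept its place relative to the jaws, so the knob turned with them, and the moment is −0.08 N m as expected. I'll turn 0.8 rad more (1.9 in all, at most about 12 N past touch), then release and lift.

drive_tool(commands=[{"delta_pos": [0, 0, 0], "rotation": [0, 0, 0.18], "grip": 0.9}, {"delta_pos": [0, 0, 0], "rotation": [0, 0, 0.36], "grip": 0.9}, {"delta_pos": [0, 0, 0], "rotation": [0, 0, 0.54], "grip": 0.9}, {"delta_pos": [0, 0, 0], "rotation": [0, 0, 0.72], "grip": 0.9}, {"delta_pos": [0, 0, 0], "rotation": [0, 0, 0.8], "grip": 0.9}, {"delta_pos": [0, 0, 0], "rotation": [0, 0, 0.8], "grip": 0.9}, {"delta_pos": [0, 0, 0], "rotation": [0, 0, 0.8], "grip": 0.52}, {"delta_pos": [0, 0, 0], "rotation": [0, 0, 0.8], "grip": 0.52}, {"delta_pos": [0, 0, 0], "rotation": [0, 0, 0.8], "grip": 0.52}, {"delta_pos": [0, 0, -0.03], "rotation": [0, 0, 0.8], "grip": 0.52}, {"delta_pos": [0, 0, -0.06], "rotation": [0, 0, 0.8], "grip": 0.52}])

```text
t: 7.62
tcp_pos: [0.6098, 0.2402, 0.1382]
tool_rot: [[0.957, -0.291, -0.0], [-0.291, -0.957, 0.0], [-0.0, 0.0, -1.0]]
contact_force: [-0.4, 0.3, -0.7]
finger_gap: 0.041
```

Run:
```python
from h import *
st=read_state();print(st["t"],st["tcp_pos"],st["contact_force"],st["torque"],st["q"][5],st["finger_gap"])
a=np.pi/2+.034
go([.508,.2383,.135],a);go([.508,.2383,.014],a)
```

```text
7.625 [0.60976535 0.2402145  0.13815188] [-0.42593379  0.33844509 -0.65162569] [0.0179002  0.04293169 0.07190488] 0.5540006888196215 0.04098888060882337
dpos [-0.0968, 0.0315, 0.0032] rot [-0.0, 0.0, -1.9]
dpos [-0.0968, 0.0315, 0.1242] rot [-0.0, 0.0, -1.9]
```

drive_tool(commands=[{"delta_pos": [-0.03, 0.01, 0], "rotation": [0, 0, -0.18], "grip": 0.55}, {"delta_pos": [-0.06, 0.02, 0], "rotation": [0, 0, -0.36], "grip": 0.55}, {"delta_pos": [-0.09, 0.03, 0], "rotation": [0, 0, -0.54], "grip": 0.55}, {"delta_pos": [-0.097, 0.0315, 0.003], "rotation": [0, 0, -0.72], "grip": 0.55}, {"delta_pos": [-0.097, 0.0315, 0.003], "rotation": [0, 0, -0.9], "grip": 0.55}, {"delta_pos": [-0.097, 0.0315, 0.003], "rotation": [0, 0, -1.08], "grip": 0.55}, {"delta_pos": [-0.097, 0.0315, 0.003], "rotation": [0, 0, -1.26], "grip": 0.55}, {"delta_pos": [-0.097, 0.0315, 0.003], "rotation": [0, 0, -1.44], "grip": 0.55}, {"delta_pos": [-0.097, 0.0315, 0.01], "rotation": [0, 0, -1.62], "grip": 0.55}, {"delta_pos": [-0.097, 0.0315, 0.03], "rotation": [0, 0, -1.8], "grip": 0.55}, {"delta_pos": [-0.097, 0.0315, 0.06], "rotation": [0, 0, -1.9], "grip": 0.55}, {"delta_pos": [-0.097, 0.0315, 0.085], "rotation": [0, 0, -1.9], "grip": 0.55}])

```text
t: 9.12
tcp_pos: [0.5079, 0.2384, 0.0519]
tool_rot: [[-0.035, 0.999, 0.001], [0.999, 0.035, 0.0], [0.0, 0.001, -1.0]]
contact_force: [0.1, -0.2, 1.0]
finger_gap: 0.0384
```

drive_tool(commands=[{"delta_pos": [0, 0, 0.018], "rotation": [0, 0, 0], "grip": 0.55}, {"delta_pos": [0, 0, 0.034], "rotation": [0, 0, 0], "grip": 0.55}, {"delta_pos": [0, 0, 0.036], "rotation": [0, 0, 0], "grip": 0.65}, {"delta_pos": [0, 0, 0.036], "rotation": [0, 0, 0], "grip": 0.75}, {"delta_pos": [0, 0, 0.036], "rotation": [0, 0, 0], "grip": 0.95}, {"delta_pos": [0, 0, 0.036], "rotation": [0, 0, 0], "grip": 0.95}, {"delta_pos": [0, 0, 0.036], "rotation": [0, 0, 0], "grip": 0.95}], grip_force=50)

```text
t: 10.0
tcp_pos: [0.5084, 0.2385, 0.0174]
tool_rot: [[-0.033, 0.999, 0.002], [0.999, 0.033, 0.0], [0.0, 0.002, -1.0]]
contact_force: [-1.2, -0.1, 6.2]
finger_gap: 0.0145
```

Run:
```python
from h import *
st=read_state();print(st["t"],st["tcp_pos"],st["contact_force"],st["torque"],st["q"][5],st["finger_gap"])
```

```text
10.0 [0.50835497 0.23847872 0.01740046] [-1.15361213 -0.07601937  6.22607665] [0.01485822 0.10421301 0.03073346] -1.3017026150258324 0.014479687348969346
```

The grip is pinched at 14.5 mm. I'll relax the downward press and tug gently.

drive_tool(commands=[{"delta_pos": [0, 0, -0.0015], "rotation": [0, 0, 0], "grip": 0.95}, {"delta_pos": [0, 0, -0.0015], "rotation": [0, 0, 0], "grip": 0.95}])

```text
t: 10.25
tcp_pos: [0.5074, 0.2382, 0.0177]
tool_rot: [[-0.033, 0.999, -0.001], [0.999, 0.033, -0.0], [-0.0, -0.001, -1.0]]
contact_force: [-0.5, -0.2, -1.6]
finger_gap: 0.0149
```

drive_tool(commands=[{"delta_pos": [0, -0.001, 0], "rotation": [0, 0, 0], "grip": 0.95}, {"delta_pos": [0, -0.002, 0], "rotation": [0, 0, 0], "grip": 0.95}, {"delta_pos": [0, -0.003, 0], "rotation": [0, 0, 0], "grip": 0.95}, {"delta_pos": [0, -0.004, 0], "rotation": [0, 0, 0], "grip": 0.95}])

```text
t: 10.75
tcp_pos: [0.5036, 0.2381, 0.018]
tool_rot: [[-0.033, 0.999, -0.0], [0.999, 0.033, -0.0], [-0.0, -0.0, -1.0]]
contact_force: [2.3, -0.1, -3.5]
finger_gap: 0.0149
```

drive_tool(commands=[{"delta_pos": [0, -0.001, 0], "rotation": [0, 0, 0], "grip": 0.95}, {"delta_pos": [0, -0.002, 0], "rotation": [0, 0, 0], "grip": 0.95}])

```text
t: 11.0
tcp_pos: [0.5016, 0.2381, 0.018]
tool_rot: [[-0.033, 0.999, -0.0], [0.999, 0.033, -0.0], [-0.0, -0.0, -1.0]]
contact_force: [1.2, 0.1, -3.2]
finger_gap: 0.0142
```

The readings are noisy at about ±1 N, so I'll compare a push and a pull, averaging a few readings of each, and remove the slight lift first.

drive_tool(commands=[{"delta_pos": [0, 0.001, 0.0008], "rotation": [0, 0, 0], "grip": 0.95}, {"delta_pos": [0, 0.002, 0.0008], "rotation": [0, 0, 0], "grip": 0.95}, {"delta_pos": [0, 0.003, 0.0008], "rotation": [0, 0, 0], "grip": 0.95}, {"delta_pos": [0, 0.004, 0.0008], "rotation": [0, 0, 0], "grip": 0.95}])

```text
t: 11.5
tcp_pos: [0.5058, 0.2383, 0.0174]
tool_rot: [[-0.033, 0.999, 0.0], [0.999, 0.033, -0.0], [-0.0, 0.0, -1.0]]
contact_force: [-1.5, 0.8, 1.4]
finger_gap: 0.0149
```

```bash
cat >> h.py <<'E'
def avg(n=6):
    F=[];Q=[]
    for _ in range(n):
        st=read_state();F.append(st["contact_force"]);Q.append(st["torque"]);read_camera("top")
    print(round(st["t"],2),np.round(st["tcp_pos"],4),"F",np.mean(F,0).round(2),"sd",np.std(F,0).round(2),"T",np.mean(Q,0).round(3),"gap",round(float(st["finger_gap"]),4))
E
python3 -c "
from h import *
avg()"
```

```text
11.75 [0.506  0.2382 0.0174] F [-0.19  0.39  0.86] sd [0.63 0.34 0.46] T [-0.01   0.012 -0.017] gap 0.0149
```

drive_tool(commands=[{"delta_pos": [0, -0.001, 0], "rotation": [0, 0, 0], "grip": 0.95}, {"delta_pos": [0, -0.002, 0], "rotation": [0, 0, 0], "grip": 0.95}, {"delta_pos": [0, -0.003, 0], "rotation": [0, 0, 0], "grip": 0.95}, {"delta_pos": [0, -0.004, 0], "rotation": [0, 0, 0], "grip": 0.95}])

```text
t: 12.3
tcp_pos: [0.5018, 0.2381, 0.0174]
tool_rot: [[-0.033, 0.999, 0.0], [0.999, 0.033, -0.0], [-0.0, 0.0, -1.0]]
contact_force: [0.7, 0.1, 1.8]
finger_gap: 0.0147
```

```bash
python3 -c "
from h import *
avg()"
```

```text
12.55 [0.5017 0.2381 0.0174] F [ 0.73 -0.05  2.3 ] sd [0.4  0.21 0.45] T [-0.011 -0.128  0.002] gap 0.0147
```

The push and pull differ by only about 1 N, so the gauge is still loose at 1.9 rad. Back to the knob.

drive_tool(commands=[{"delta_pos": [0, 0, 0], "rotation": [0, 0, 0], "grip": 0.53}, {"delta_pos": [0, 0, 0], "rotation": [0, 0, 0], "grip": 0.53}, {"delta_pos": [0, 0, -0.05], "rotation": [0, 0, 0], "grip": 0.53}, {"delta_pos": [0, 0, -0.11], "rotation": [0, 0, 0], "grip": 0.53}, {"delta_pos": [-0.001, 0.05, -0.115], "rotation": [0, 0, 0], "grip": 0.53}, {"delta_pos": [-0.0015, 0.108, -0.115], "rotation": [0, 0, 0], "grip": 0.53}, {"delta_pos": [-0.0015, 0.108, -0.115], "rotation": [0, 0, 0], "grip": 0.53}, {"delta_pos": [-0.0015, 0.108, -0.085], "rotation": [0, 0, 0], "grip": 0.53}, {"delta_pos": [-0.0015, 0.108, -0.06], "rotation": [0, 0, 0], "grip": 0.53}, {"delta_pos": [-0.0015, 0.108, -0.06], "rotation": [0, 0, 0], "grip": 0.53}], grip_force=30)

```text
t: 13.85
tcp_pos: [0.6073, 0.2398, 0.075]
tool_rot: [[-0.033, 0.999, -0.006], [0.999, 0.033, -0.001], [-0.001, -0.006, -1.0]]
contact_force: [0.4, -1.2, 0.5]
finger_gap: 0.0399
```

drive_tool(commands=[{"delta_pos": [0, 0, 0], "rotation": [0, 0, 0], "grip": 0.65}, {"delta_pos": [0, 0, 0], "rotation": [0, 0, 0], "grip": 0.8}, {"delta_pos": [0, 0, -0.001], "rotation": [0, 0, 0], "grip": 0.9}, {"delta_pos": [0, 0, -0.001], "rotation": [0, 0, 0.0], "grip": 0.9}, {"delta_pos": [0, 0, -0.001], "rotation": [0, 0, 0.15], "grip": 0.9}, {"delta_pos": [0, 0, -0.001], "rotation": [0, 0, 0.33], "grip": 0.9}, {"delta_pos": [0, 0, -0.001], "rotation": [0, 0, 0.51], "grip": 0.9}, {"delta_pos": [0, 0, -0.001], "rotation": [0, 0, 0.69], "grip": 0.9}, {"delta_pos": [0, 0, -0.001], "rotation": [0, 0, 0.87], "grip": 0.9}, {"delta_pos": [0, 0, -0.001], "rotation": [0, 0, 0.9], "grip": 0.9}, {"delta_pos": [0, 0, -0.001], "rotation": [0, 0, 0.9], "grip": 0.9}])

```text
t: 15.22
tcp_pos: [0.6093, 0.2395, 0.0787]
tool_rot: [[0.761, 0.649, -0.001], [0.649, -0.761, -0.001], [-0.001, 0.0, -1.0]]
contact_force: [-6.2, -2.4, 5.4]
finger_gap: 0.0268
```

```bash
python3 -c "
from h import *
avg(2);print(read_state()['q'][5])"
```

```text
15.28 [0.6093 0.2395 0.0787] F [-5.88 -2.34  5.47] sd [0.36 0.02 0.04] T [-0.398  0.847 -0.049] gap 0.0269
-0.4482282407428749
```

drive_tool(commands=[{"delta_pos": [0, 0, 0], "rotation": [0, 0, 0], "grip": 0.53}, {"delta_pos": [0, 0, 0], "rotation": [0, 0, 0], "grip": 0.53}, {"delta_pos": [0, 0, -0.01], "rotation": [0, 0, 0], "grip": 0.53}, {"delta_pos": [0, 0, -0.055], "rotation": [0, 0, 0], "grip": 0.53}, {"delta_pos": [-0.03, -0.025, -0.055], "rotation": [0, 0, -0.18], "grip": 0.55}, {"delta_pos": [-0.06, -0.05, -0.055], "rotation": [0, 0, -0.36], "grip": 0.55}, {"delta_pos": [-0.083, -0.0687, -0.055], "rotation": [0, 0, -0.54], "grip": 0.55}, {"delta_pos": [-0.083, -0.0687, -0.055], "rotation": [0, 0, -0.72], "grip": 0.55}, {"delta_pos": [-0.083, -0.0687, -0.04], "rotation": [0, 0, -0.898], "grip": 0.55}, {"delta_pos": [-0.083, -0.0687, 0.01], "rotation": [0, 0, -0.898], "grip": 0.55}, {"delta_pos": [-0.083, -0.0687, 0.03], "rotation": [0, 0, -0.898], "grip": 0.55}], grip_force=50)

```text
t: 16.7
tcp_pos: [0.5011, 0.2385, 0.0467]
tool_rot: [[-0.032, 0.999, -0.002], [0.999, 0.032, -0.001], [-0.001, -0.002, -1.0]]
contact_force: [0.1, -0.0, -0.1]
finger_gap: 0.0384
```

drive_tool(commands=[{"delta_pos": [0, 0, 0.02], "rotation": [0, 0, 0], "grip": 0.55}, {"delta_pos": [0, 0, 0.03], "rotation": [0, 0, 0], "grip": 0.65}, {"delta_pos": [0, 0, 0.03], "rotation": [0, 0, 0], "grip": 0.75}, {"delta_pos": [0, 0, 0.03], "rotation": [0, 0, 0], "grip": 0.95}, {"delta_pos": [0, 0, 0.03], "rotation": [0, 0, 0], "grip": 0.95}, {"delta_pos": [0, 0, 0.0295], "rotation": [0, 0, 0], "grip": 0.95}])

```text
t: 17.45
tcp_pos: [0.5024, 0.2388, 0.0191]
tool_rot: [[-0.031, 1.0, 0.001], [1.0, 0.031, 0.0], [0.0, 0.001, -1.0]]
contact_force: [3.3, -1.2, -3.9]
finger_gap: 0.0147
```

```bash
python3 -c "
from h import *
avg(3)"
```

```text
17.55 [0.5024 0.2388 0.019 ] F [ 2.48 -0.78 -2.98] sd [0.61 0.39 0.85] T [-0.113 -0.265 -0.116] gap 0.015
```

drive_tool(commands=[{"delta_pos": [0, 0.001, 0.0005], "rotation": [0, 0, 0], "grip": 0.95}, {"delta_pos": [0, 0.002, 0.0005], "rotation": [0, 0, 0], "grip": 0.95}, {"delta_pos": [0, 0.003, 0.0005], "rotation": [0, 0, 0], "grip": 0.95}, {"delta_pos": [0, 0.004, 0.0005], "rotation": [0, 0, 0], "grip": 0.95}])

```text
t: 18.1
tcp_pos: [0.5024, 0.2388, 0.0189]
tool_rot: [[-0.031, 0.999, -0.007], [1.0, 0.031, -0.001], [-0.001, -0.007, -1.0]]
contact_force: [-14.1, -1.7, 14.4]
finger_gap: 0.0146
```

```bash
python3 -c "
from h import *
avg(5)"
```

```text
18.3 [0.5024 0.2388 0.0189] F [-12.86  -1.6   14.05] sd [0.69 0.23 0.42] T [-0.246  1.953 -0.151] gap 0.0144
```

drive_tool(commands=[{"delta_pos": [0, -0.001, 0], "rotation": [0, 0, 0], "grip": 0.95}, {"delta_pos": [0, -0.002, 0], "rotation": [0, 0, 0], "grip": 0.95}, {"delta_pos": [0, -0.003, 0], "rotation": [0, 0, 0], "grip": 0.95}, {"delta_pos": [0, -0.004, 0], "rotation": [0, 0, 0], "grip": 0.95}])

```text
t: 18.85
tcp_pos: [0.5027, 0.2388, 0.019]
tool_rot: [[-0.031, 1.0, 0.002], [1.0, 0.031, 0.0], [0.0, 0.002, -1.0]]
contact_force: [2.5, -1.7, 3.6]
finger_gap: 0.0149
```

```bash
python3 -c "
from h import *
avg(5)"
```

```text
19.05 [0.5027 0.2389 0.0189] F [ 0.59 -2.43  5.99] sd [1.06 0.62 1.26] T [-0.395 -0.027 -0.115] gap 0.0147
```

The push reached 13 N without sliding, so the lip now bears on the gauge. I'll pull in stages to find where it slides, with the press relieved.

drive_tool(commands=[{"delta_pos": [0, 0, -0.001], "rotation": [0, 0, 0], "grip": 0.95}, {"delta_pos": [0, -0.001, -0.001], "rotation": [0, 0, 0], "grip": 0.95}, {"delta_pos": [0, -0.001, -0.001], "rotation": [0, 0, 0], "grip": 0.95}])

```text
t: 19.48
tcp_pos: [0.5023, 0.2389, 0.019]
tool_rot: [[-0.031, 1.0, 0.002], [1.0, 0.031, 0.0], [0.0, 0.002, -1.0]]
contact_force: [5.6, -1.0, -3.3]
finger_gap: 0.0145
```

drive_tool(commands=[{"delta_pos": [0, -0.001, 0], "rotation": [0, 0, 0], "grip": 0.95}, {"delta_pos": [0, -0.001, 0], "rotation": [0, 0, 0], "grip": 0.95}])

```text
t: 19.73
tcp_pos: [0.5014, 0.239, 0.019]
tool_rot: [[-0.031, 1.0, 0.003], [1.0, 0.031, 0.001], [0.0, 0.003, -1.0]]
contact_force: [6.4, 0.1, -3.9]
finger_gap: 0.0147
```

drive_tool(commands=[{"delta_pos": [0, -0.001, 0], "rotation": [0, 0, 0], "grip": 0.95}, {"delta_pos": [0, -0.001, 0], "rotation": [0, 0, 0], "grip": 0.95}])

```text
t: 19.98
tcp_pos: [0.5004, 0.239, 0.019]
tool_rot: [[-0.031, 1.0, 0.003], [1.0, 0.031, 0.001], [0.0, 0.003, -1.0]]
contact_force: [6.5, 0.2, -4.2]
finger_gap: 0.0147
```

drive_tool(commands=[{"delta_pos": [0, -0.001, 0], "rotation": [0, 0, 0], "grip": 0.95}, {"delta_pos": [0, -0.001, 0], "rotation": [0, 0, 0], "grip": 0.95}])

```text
t: 20.23
tcp_pos: [0.4994, 0.239, 0.019]
tool_rot: [[-0.031, 1.0, 0.003], [1.0, 0.031, 0.001], [0.001, 0.003, -1.0]]
contact_force: [7.0, 0.2, -4.2]
finger_gap: 0.015
```

```bash
python3 -c "
from h import *
avg(4)"
```

```text
20.38 [0.4994 0.239  0.019 ] F [ 6.4   0.25 -4.23] sd [0.47 0.24 0.14] T [-0.016 -0.915 -0.042] gap 0.0148
```

The gauge slides steadily at about 6.5 N while I'm lifting 4 N. I'll repeat the tug with neutral vertical load.

drive_tool(commands=[{"delta_pos": [0, 0, 0.0006], "rotation": [0, 0, 0], "grip": 0.95}, {"delta_pos": [0, -0.0005, 0.0006], "rotation": [0, 0, 0], "grip": 0.95}, {"delta_pos": [0, -0.0015, 0.0006], "rotation": [0, 0, 0], "grip": 0.95}, {"delta_pos": [0, -0.0025, 0.0006], "rotation": [0, 0, 0], "grip": 0.95}])

```text
t: 20.92
tcp_pos: [0.4974, 0.239, 0.019]
tool_rot: [[-0.031, 1.0, 0.004], [1.0, 0.031, 0.001], [0.001, 0.004, -1.0]]
contact_force: [6.8, -0.5, -1.3]
finger_gap: 0.0142
```

```bash
python3 -c "
from h import *
avg(4)"
```

```text
21.07 [0.4973 0.239  0.019 ] F [ 7.12  0.2  -1.94] sd [0.26 0.49 0.44] T [-0.038 -1.093  0.006] gap 0.0146
```

drive_tool(commands=[{"delta_pos": [0, -0.001, 0], "rotation": [0, 0, 0], "grip": 0.95}, {"delta_pos": [0, -0.002, 0], "rotation": [0, 0, 0], "grip": 0.95}])

```text
t: 21.38
tcp_pos: [0.4954, 0.239, 0.019]
tool_rot: [[-0.031, 1.0, 0.004], [1.0, 0.031, 0.001], [0.001, 0.004, -1.0]]
contact_force: [7.0, 0.7, -2.5]
finger_gap: 0.0143
```

```bash
python3 -c "
from h import *
avg(4)"
```

```text
21.52 [0.4953 0.239  0.019 ] F [ 7.06  0.5  -1.85] sd [0.21 0.79 0.5 ] T [-0.007 -1.093 -0.026] gap 0.0144
```

A near-neutral tug gives about 7.1 N, so the squeeze is about 10 N, in range but a little above best. I'll back the knob off 0.2 rad and tug again.

drive_tool(commands=[{"delta_pos": [0, 0.002, 0], "rotation": [0, 0, 0], "grip": 0.53}, {"delta_pos": [0, 0.002, 0], "rotation": [0, 0, 0], "grip": 0.53}, {"delta_pos": [0, 0.002, 0], "rotation": [0, 0, 0], "grip": 0.53}, {"delta_pos": [0, 0.002, -0.05], "rotation": [0, 0, 0], "grip": 0.53}, {"delta_pos": [0, 0.002, -0.11], "rotation": [0, 0, 0], "grip": 0.53}, {"delta_pos": [-0.001, 0.06, -0.115], "rotation": [0, 0, 0], "grip": 0.53}, {"delta_pos": [-0.0025, 0.116, -0.115], "rotation": [0, 0, 0], "grip": 0.53}, {"delta_pos": [-0.0025, 0.116, -0.115], "rotation": [0, 0, 0], "grip": 0.53}, {"delta_pos": [-0.0025, 0.116, -0.085], "rotation": [0, 0, 0], "grip": 0.53}, {"delta_pos": [-0.0025, 0.116, -0.059], "rotation": [0, 0, 0], "grip": 0.53}, {"delta_pos": [-0.0025, 0.116, -0.059], "rotation": [0, 0, 0], "grip": 0.53}], grip_force=30)

```text
t: 22.95
tcp_pos: [0.6068, 0.2394, 0.0754]
tool_rot: [[-0.032, 0.999, -0.006], [1.0, 0.032, -0.001], [-0.001, -0.006, -1.0]]
contact_force: [0.2, 0.5, 1.0]
finger_gap: 0.0401
```

```bash
python3 -c "
from h import *
avg(2)"
```

```text
23.0 [0.6082 0.2397 0.0773] F [0.36 0.6  0.64] sd [0.14 0.15 0.31] T [-0.004 -0.009  0.001] gap 0.0398
```

drive_tool(commands=[{"delta_pos": [0, 0.001, 0], "rotation": [0, 0, 0], "grip": 0.65}, {"delta_pos": [0, 0.001, -0.001], "rotation": [0, 0, 0], "grip": 0.8}, {"delta_pos": [0, 0.001, -0.001], "rotation": [0, 0, 0], "grip": 0.9}, {"delta_pos": [0, 0.001, -0.001], "rotation": [0, 0, 0], "grip": 0.9}, {"delta_pos": [0, 0.001, -0.001], "rotation": [0, 0, -0.1], "grip": 0.9}, {"delta_pos": [0, 0.001, -0.001], "rotation": [0, 0, -0.2], "grip": 0.9}, {"delta_pos": [0, 0.001, -0.001], "rotation": [0, 0, -0.2], "grip": 0.9}])

```text
t: 23.92
tcp_pos: [0.6109, 0.2416, 0.0797]
tool_rot: [[-0.231, 0.973, 0.002], [0.973, 0.231, 0.003], [0.002, 0.003, -1.0]]
contact_force: [0.0, 6.5, -0.4]
finger_gap: 0.0266
```

```bash
python3 -c "
from h import *
avg(2);st=read_state();print(np.round(st['tool_rot'],3).tolist());go([.4955,.239,.13],1.602)"
```

```text
23.98 [0.6109 0.2416 0.0797] F [ 0.2   6.42 -0.23] sd [0.18 0.11 0.19] T [ 1.164 -0.053  0.066] gap 0.0268
[[-0.23, 0.973, 0.002], [0.973, 0.23, 0.003], [0.002, 0.003, -1.0]]
dpos [0.0241, -0.1128, -0.0505] rot [0.002, -0.002, 0.201]
```

drive_tool(commands=[{"delta_pos": [0, 0, 0], "rotation": [0, 0, -0.0], "grip": 0.53}, {"delta_pos": [0, 0, 0], "rotation": [0, 0, 0], "grip": 0.53}, {"delta_pos": [0, 0, 0], "rotation": [0, 0, 0], "grip": 0.53}, {"delta_pos": [0, 0, -0.015], "rotation": [0, 0, 0], "grip": 0.53}, {"delta_pos": [0, 0, -0.055], "rotation": [0, 0, 0], "grip": 0.53}, {"delta_pos": [0.012, -0.055, -0.055], "rotation": [0, 0, 0.1], "grip": 0.55}, {"delta_pos": [0.0254, -0.1106, -0.055], "rotation": [0, 0, 0.2], "grip": 0.55}, {"delta_pos": [0.0254, -0.1106, -0.05], "rotation": [0, 0, 0.201], "grip": 0.55}, {"delta_pos": [0.0254, -0.1106, 0.0], "rotation": [0, 0, 0.201], "grip": 0.55}, {"delta_pos": [0.0254, -0.1106, 0.03], "rotation": [0, 0, 0.201], "grip": 0.55}, {"delta_pos": [0.0254, -0.1106, 0.03], "rotation": [0, 0, 0.201], "grip": 0.55}], grip_force=50)

```text
t: 25.4
tcp_pos: [0.4969, 0.2386, 0.0474]
tool_rot: [[-0.03, 1.0, -0.003], [1.0, 0.03, -0.001], [-0.001, -0.003, -1.0]]
contact_force: [-0.5, -0.1, 0.7]
finger_gap: 0.0382
```

drive_tool(commands=[{"delta_pos": [0, 0, 0.02], "rotation": [0, 0, 0], "grip": 0.55}, {"delta_pos": [0, 0, 0.029], "rotation": [0, 0, 0], "grip": 0.65}, {"delta_pos": [0, 0, 0.029], "rotation": [0, 0, 0], "grip": 0.75}, {"delta_pos": [0, 0, 0.029], "rotation": [0, 0, 0], "grip": 0.95}, {"delta_pos": [0, 0, 0.029], "rotation": [0, 0, 0], "grip": 0.95}, {"delta_pos": [0, 0, 0.029], "rotation": [0, 0, 0], "grip": 0.95}])

```text
t: 26.15
tcp_pos: [0.4979, 0.2393, 0.0207]
tool_rot: [[-0.03, 1.0, 0.002], [1.0, 0.03, 0.0], [0.0, 0.002, -1.0]]
contact_force: [-0.8, -0.7, 6.4]
finger_gap: 0.015
```

```bash
python3 -c "
from h import *
avg(3)"
```

```text
26.25 [0.4979 0.2393 0.0208] F [ 0.14 -0.36  6.13] sd [0.65 0.28 0.26] T [-0.161  0.052 -0.075] gap 0.015
```

Relieve the 6 N press and tug in stages.

drive_tool(commands=[{"delta_pos": [0, 0, -0.0013], "rotation": [0, 0, 0], "grip": 0.95}, {"delta_pos": [0, -0.001, -0.0013], "rotation": [0, 0, 0], "grip": 0.95}, {"delta_pos": [0, -0.002, -0.0013], "rotation": [0, 0, 0], "grip": 0.95}, {"delta_pos": [0, -0.003, -0.0013], "rotation": [0, 0, 0], "grip": 0.95}])

```text
t: 26.8
tcp_pos: [0.4945, 0.239, 0.0209]
tool_rot: [[-0.03, 1.0, 0.001], [1.0, 0.03, 0.0], [0.0, 0.001, -1.0]]
contact_force: [5.3, 0.3, -3.3]
finger_gap: 0.0146
```

```bash
python3 -c "
from h import *
avg(4)"
```

```text
26.95 [0.4943 0.239  0.021 ] F [ 5.3   0.2  -3.63] sd [0.28 0.48 0.33] T [ 0.028 -0.815 -0.   ] gap 0.0145
```

drive_tool(commands=[{"delta_pos": [0, -0.001, 0], "rotation": [0, 0, 0], "grip": 0.95}, {"delta_pos": [0, -0.002, 0], "rotation": [0, 0, 0], "grip": 0.95}])

```text
t: 27.25
tcp_pos: [0.4923, 0.239, 0.021]
tool_rot: [[-0.03, 1.0, 0.001], [1.0, 0.03, 0.0], [0.0, 0.001, -1.0]]
contact_force: [5.0, 0.1, -4.3]
finger_gap: 0.0145
```

```bash
python3 -c "
from h import *
avg(4)"
```

```text
27.4 [0.4921 0.239  0.021 ] F [ 5.08  0.   -3.87] sd [0.41 0.32 0.66] T [ 0.025 -0.789 -0.012] gap 0.0147
```

The gauge slides at 5.1 N under a 3.8 N lift, so the squeeze is about 8.4 N, near the best value. I'll unload, release and withdraw.

drive_tool(commands=[{"delta_pos": [0, 0.001, 0.0005], "rotation": [0, 0, 0], "grip": 0.95}, {"delta_pos": [0, 0.0015, 0.0005], "rotation": [0, 0, 0], "grip": 0.55}, {"delta_pos": [0, 0.0015, 0.0005], "rotation": [0, 0, 0], "grip": 0.5}, {"delta_pos": [0, 0.0015, 0.0005], "rotation": [0, 0, 0], "grip": 0.5}, {"delta_pos": [0, 0.001, -0.04], "rotation": [0, 0, 0], "grip": 0.5}, {"delta_pos": [0, 0.001, -0.1], "rotation": [0, 0, 0], "grip": 0.5}, {"delta_pos": [0, -0.03, -0.16], "rotation": [0, 0, 0], "grip": 0.5}, {"delta_pos": [0, -0.06, -0.22], "rotation": [0, 0, 0], "grip": 0.5}, {"delta_pos": [0, -0.06, -0.24], "rotation": [0, 0, 0], "grip": 0.5}, {"delta_pos": [0, -0.06, -0.24], "rotation": [0, 0, 0], "grip": 0.5}])

```text
t: 28.7
tcp_pos: [0.4326, 0.2376, 0.2635]
tool_rot: [[-0.031, 1.0, 0.005], [1.0, 0.031, 0.002], [0.002, 0.005, -1.0]]
contact_force: [-0.1, -0.6, -0.4]
finger_gap: 0.0428
```

Run:
```python
from h import *
st=read_state();print(st["tcp_pos"],st["contact_force"],st["t"])
c=read_camera("wrist");s=read_camera("scene")["frame"][140:320,90:400]
cv2.imwrite("pics/end.png",np.vstack([c["frame"],cv2.resize(s,(310,180)) if 0 else cv2.copyMakeBorder(s,0,0,0,250,0)]))
```

```text
[0.43262218 0.23761282 0.26351987] [-0.13767778 -0.64667042 -0.38114298] 28.7
```

View pics/end.png

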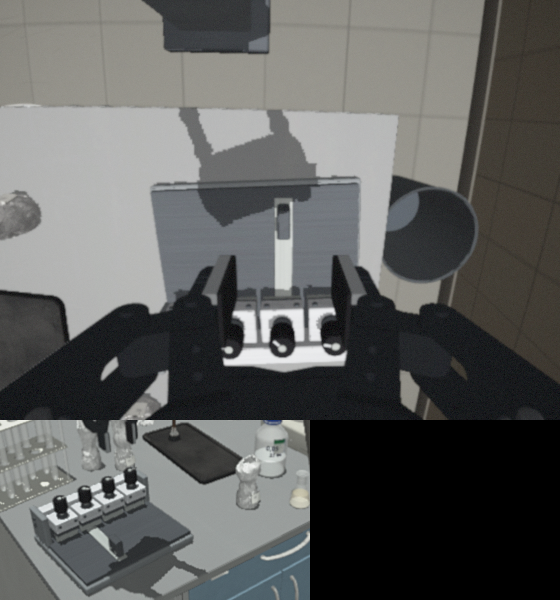

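The gauge lies straight on the bed: its grip is near (284,222) and the blade still runs under section a's lip at (284,292). The foil flask, amber flask and bottle are standing, and the arm is clear of everything.

```bash
python3 -c "
from bench import job_done
job_done()"
```

```text
the job is handed in; nothing more can be done
```

The gauge is held lightly under its section, the second from the left seen from the robot, and I've handed the job in at about 29 s of the 72 s. I did not deliberately touch the other sections, flasks or bottle. The last picture shows the flasks and bottle standing, and all four sections in place.

- **Turning and tugging:** I turned the thumbscrew 1.9 rad and the gauge was still loose. At 2.8 rad it dragged at about 7 N, a squeeze of roughly 10 N. I then backed the screw off 0.2 rad.
- **Final tug:** The gauge slid steadily at about 5.1 N, but my hand was lifting it by about 3.8 N at the time. Corrected for that, the squeeze is about 8.4 N and a level tug about 6.4 N. I did not repeat the tug without the lift. Single force readings scatter by up to about 1 N, and friction may differ by a fifth.
- **Gauge position:** The tugs left it about 15 mm nearer the robot than at the start, with the blade still under the lip.
- **What disagreed:**
  - The real fingertips were about 35 mm short of the reported tool point. My first close on the knob missed it, touching nothing, and I corrected for this by camera and feel.
  - One move call was refused for lacking the rotation field; nothing moved.
  - While testing for drag, one push on the gauge reached about 13 N along the blade and 14 N downward, and the gauge did not move.

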